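# Third hand at the frame jig

## Task

Turn the jig's black knob counterclockwise until the pusher carriage is fully unlocked, then push the carriage by its wooden post so that its sprung pad slides the moulding flush against the fence and presses it there with a steady force of about 10 newtons. Keep that up for a couple of seconds and finish while still holding the post and pressing, without letting go, because a colleague will now drive the pins. Never press with more than 20 newtons, which would dent the soft wood, keep the gripper off the moulding, and leave the dish, sanding block and offcut on the jig and the glue bottle and tin beside it where they are.

Things in the scene. Friction and masses are not known exactly. Their poses are not given: they have to be found in the camera images.
- jig: framing jig: plywood board 440 (its x) x 260 (its y) x 18 thick, fixed on the bench; origin at the centre of the underside. Its +x is the pushing direction (from carriage to fence), z up; its yaw is that of the whole jig. The board's top is at z = 18.
- fence: straight aluminium fence across the board, 24 thick, 260 long, 34 high, fixed; origin at the centre of its foot, 152 along the jig's +x from the jig's origin
- fence_face (a point): centre of the fence face that the moulding must lie flush against (it looks to the jig's -x), 11 above the board; axes as the jig's. 140 along the jig's x from its origin
- carriage (a joint): travel of the pusher carriage along the jig's +x, m: 0 as it starts (locked there by the pin), at most 0.19. Aluminium block 70 x 100 x 26, top 48 above the bench, sliding with about 1.2 N of friction, carrying the wooden post and, in front, the sprung pad. It stays where it is only while it is held against the spring: when let go, the spring pushes it back.
- post (a point): half-way up the carriage's round wooden post, the part to take hold of: 26 in diameter, 50 high, upright, from 48 to 98 above the bench (this point is 73 above). It moves with the carriage. It stands 30 to the jig's -y of the carriage's middle, and 105 from the knob axis.
- pad (a joint): how far the sprung wooden pad in front of the carriage is pushed in, m: 0 free, at most 0.045 (then hard against its stop). Its spring gives 400 N/m, so 0.025 means about 10 N of pressing. With the moulding at the fence and the pad just touching, the carriage reads 0.130; 10 N is reached at about 0.155.
- pad_face (a point): centre of the front face of the sprung pad (dark wooden bar 14 x 110 x 18 across the front of the carriage on two sprung rods), 13 above the board; when free it is 104 ahead (jig +x) of the post
- lock (a joint): angle of the black lock knob, rad: starts near 0 (locked), grows as it turns counterclockwise seen from above, stop at 1.4. Turning lifts a steel pin (12.5 mm per rad) out of two lugs on the carriage; the carriage is free from about 0.75, and fully unlocked means turned past 1.0. Stays where it is left (friction 0.05 N m).
- lock_grip (a point): the middle of the knob's bar grip, on its vertical axis, 80 above the bench: black bar 44 long, 14 thick, 26 high (from 66 to 92 above the bench), on a bridge whose top is 58 above the bench (a 17 mm radius steel washer on it reaches 64). This point turns with the knob: its x is the thin direction of the bar, its y runs along the bar. At 0 the bar lies along the jig's y.
- moulding: rail of pale wooden picture-frame moulding, loose on the jig board between pad and fence: 36 wide (its x) x 200 long (its y), 22 high along the edge to the fence (its +x), 14 high at the other; origin at the centre of its underside
- moulding_mid (a point): centre of the moulding, 11 above its underside, axes as the moulding's. Flush at the fence it is 18 from fence_face. It starts about 22 to 50 short of the fence and up to 0.12 rad askew; the pad squares it up.
- pin_dish: Not to be disturbed: steel dish 44 wide, 18 high, standing on the jig board behind the fence (mm); origin at its underside
- sanding_block: Not to be disturbed: cork sanding block 70 x 32 x 26, on the jig board beside the carriage's path, on the side away from the knob (mm); origin at its underside
- offcut: Not to be disturbed: 70 long offcut of darker moulding on the jig board behind the fence (mm); origin at its underside
- glue: Not to be disturbed: white glue bottle, 60 across, 170 high, standing on the bench (mm); origin at its underside
- tin: Not to be disturbed: open red tin, 84 across, 110 high, on the bench (mm); origin at its underside
Things that resemble listed ones, but are neither listed nor needed, are in the scene too. What is shaped like the moulding but turquoise is not meant.

How it is judged:
On the way, in this order (a step that is already met when the one before it is completed fails the run):
1. the lock knob is turned past 1.0 rad (value of joint lock above 1 rad), for 0.2 s.
2. the pad presses the moulding flush on the fence with 6 to 14 N for 1.5 s (contact force between moulding and fence between 6 and 14 N and contact force between pad and moulding above 5 N and angle between the x axis of moulding and the x axis of jig, either way round below 0.035 rad and x of moulding_mid in the frame of fence_face above -0.022 m and angle between moulding's own z axis and vertical below 0.06 rad and z of moulding_mid in the frame of jig below 0.034 m), for 1.5 s.
At the end, for the whole second after the job is handed in: The robot is still holding the carriage (contact over 2 N), the knob is still unlocked (past 0.85 rad), and the pad presses the moulding on the fence with a steady 6 to 14 N; the moulding lies flat on the board, within 4 mm and 2 degrees of flush at the fence, and at rest (all of step 2 and value of joint lock above 0.85 rad and contact force between any of the fingers, the arm and carriage above 2 N and linear speed of moulding below 0.01 m/s); the arm keeps its last pose, push and grip.
It fails at once if the moulding is pressed on the fence with more than 20 N (contact force between moulding and fence above 20 N).
It fails at once if the gripper or arm pushes on the moulding (contact force between any of the fingers, the arm and moulding above 1 N).
It fails at once if another thing is moved by more than 25 mm (distance of any of pin_dish, sanding_block, offcut, glue, tin from where it was at the start of the episode above 0.025 m).
It also fails if it takes over 51 s, if anything falls off the work surface, if the arm or the gripper's body presses on something with over 40 N, if the wrist force passes 120 N, or if a joint passes its speed limit or range.

## Robot

A 7-joint arm with a two-finger parallel gripper is mounted at the origin on the work surface. World frame = base frame: x ahead of the robot, y to its left, z up, the work surface at z = 0. Lengths are in m, angles in rad, forces in N, time in s.
With the tool pointing down it reaches from about 0.4 to 0.875 m from the base axis. Payload 6.5 kg.
Tool frame: the origin (TCP) lies midway between the tips of the shut fingers; the grasp point (between the pads) lies 19 mm behind it; z points along the fingers, y is the line along which they close (so a half turn about z gives the same grasp; the last joint's range is limited). The gripper opens to 85 mm and grips with 20 to 120 N. Pads are 22 mm wide; open, the fingers measure 114 mm over their backs; the gripper's body (76 mm by 85 mm) begins 54 mm behind the grasp point. The pads swing forward as they close: fully open they stand 13 mm farther back than shut.
Start: joints at [1.117, 0.536, -0.004, 1.538, 0.003, 1.067, -0.071], TCP at [0.246, -0.602, 0.231] pointing down, gripper open.
Joint ranges: [-2.7, 2.7], [-0.37, 2.16], [-1.27, 1.26], [0.24, 2.4], [-1.31, 4.45], [0.19, 1.91], [-2.76, 2.76]. Speed limits (rad/s): [2.39, 2.39, 3.14, 3.14, 3.14, 3.14, 3.14].

## Interface

Orientations are given as a rotation vector (axis times angle).
In Python, from bench import get_state, capture, sign_off, regions_of gives the robot as it stands.
- The arm moves only by the tool send_rows, never from a script. Its argument "plan" is text: rows parted by semicolons, each of 5 numbers parted by spaces: the closure, from -1 (fully open) to 1 (shut), so that 0 is half open, then the shift along the tool's x, y, z in cm, then the turn about the tool's z in degrees. A call has 1 to 10 rows; each row shifts and turns the commanded pose from where the row before left it, along the tool's axes as they then stand; what a row does not reach is not made up. A row lasts 1/8 s, in which the tool goes at most 62.5 mm and 10.7 degrees, less where a joint would pass 70% of its speed; a pose out of reach is approached as far as the arm can. A call with a gripper value outside its range is refused whole. The fingers move at their own pace and stop on an object; "grip_force" is the grip in N (left out, the last holds). Time passes only in rows, so rows that do not move let the fingers close. It gives the time, the measured TCP pose, the force, the opening and the grip force at its end, in the units of the state.
- get_state(): the state, without advancing time (a new reading comes with each control period).
- capture(name): name is "side" or "top" or "wrist"; returns a dict with "pixels" (384x512x3 uint8, red, green, blue), "range_z" (384x512 float32, m along the optical axis (not along the pixel's ray), 0 where there is no reading), "fov_y" (degrees; the focal length in pixels is half the picture's height over the tangent of half this angle, whatever the lens; pixels are square), "cx", "cy" (the principal point, pixels), "k1" (the pictures are not rectified: a ray, as slopes to the right and down, at radius r is drawn at 1 + k1 r^2 times it, then the intrinsics apply), "rvec" (rotation vector, rad) and "tvec" (3), from world to camera coordinates, as OpenCV has them. Camera axes: x right, y down, z forward; pixel columns grow to the right and rows downward; lengths in m; the calibration is good to about 2 mm. A picture is of the moment at which its call begins.
- sign_off(): hands the job in; it is judged then, once.
Trained networks look in a picture, given as the dict that the camera call returned (one of the last four; its "shot" number tells which), for a name from the list of things; names that differ only in an ending like _2 or _b are one class to them, and where a whole thing is asked for, a point or a joint stands for the part that bears it (a point fixed in the world has none). Each returns a list of dicts, best first, with "conf" (0 to 1); they miss things now and then, are a little off and sometimes report something else, mostly with a low value. They report only what shows in the picture. A call takes as long as a camera call. They do not tell look-alikes from the thing itself.
- regions_of(picture, query): "pixels" (384x512 bool, what is visible of it) and "pixel" ([column, row] in pixels, amid what is visible of it).
The state is a dict: "t": time; "joint_pos": joint angles; "qvel": joint speeds; "effort": joint torques, N m; "tcp_pos": TCP position; "tool_rot": TCP orientation; "wrist_force": force on the tool from outside, world axes, zero at the start; "wrist_torque": the same for the moment, N m; "grip_width": opening from 0.0 (shut) to 1.0 (fully open); "grip_force": force on a finger pad.
Only numpy, scipy, OpenCV 4.12 (cv2) and the standard library are available. Lean on these libraries where they do the work, as an engineer would, in place of code of your own. Each camera call takes 0.05 s, during which the arm holds its last target. There are 200 camera calls.

## Working session

There is one attempt and no reset: what is moved stays moved. The work goes in short steps, Python scripts to look and compute and a tool call to move; the robot and the scene stay as the last step left them, time stands still between calls to the robot, and variables do not carry over. Pictures are saved under pics/ and viewed, at most 10 in all, crops included, and the job is handed in when it is done.

Besides the shell and the picture viewer there is one more tool, called after "Call:" in YAML: its name, and indented under it one key for each argument. send_rows: Moves the arm, as the interface text tells. Its arguments: {"type":"object","properties":{"plan":{"type":"string"},"grip_force":{"type":"number"}},"required":["plan"]}

```bash
ls; mkdir -p pics; cat > h.py <<'E'
import numpy as np, cv2
from bench import *
def world(p, uv=None, mask=None):
    f=192/np.tan(np.radians(p["fov_y"])/2)
    if mask is not None:
        v,u=np.nonzero(mask & (p["range_z"]>0))
    else: u,v=np.array(uv).T
    z=p["range_z"][v,u]
    K=np.array([[f,0,p["cx"]],[0,f,p["cy"]],[0,0,1.]])
    s=cv2.undistortPoints(np.c_[u,v].astype(float).reshape(-1,1,2),K,np.array([p["k1"],0,0,0,0.]))[:,0]
    c=np.c_[s*z[:,None],z]
    R=cv2.Rodrigues(np.array(p["rvec"],float))[0]
    return (c-np.array(p["tvec"]).ravel())@R
def save(p,n): cv2.imwrite(f"pics/{n}.png",p["pixels"][:,:,::-1])
E
python3 - <<'E'
from h import *
s=get_state(); print(s)
for c in("top","side"):
    p=capture(c); save(p,c+"0")
    for q in ["post","lock_grip","moulding","fence","jig","carriage","pad_face","sanding_block","glue","tin"]:
        for r in regions_of(p,q)[:2]:
            w=world(p,mask=r["pixels"])
            if len(w): print(c,q,round(r["conf"],2),np.round(r["pixel"]),len(w),np.round(np.median(w,0),3),np.round(np.percentile(w,[3,97],0),3).tolist())
E
```

```text
pics
{'t': 0.0, 'joint_pos': array([ 1.1167929 ,  0.53717415, -0.00439615,  1.5388782 ,  0.00259175,
        1.06728272, -0.07119812]), 'qvel': array([-0.00191236, -0.00016676, -0.00083544,  0.00119092, -0.00046134,
        0.00083822,  0.00211897]), 'effort': array([-6.59841098e-04, -5.83425593e+01,  1.04822729e+00, -2.59116930e+01,
        1.22882158e-02,  9.42608924e-03,  4.35039090e-05]), 'tcp_pos': array([ 0.24552383, -0.60116449,  0.23040633]), 'tool_rot': array([-3.08106873e+00, -6.05079472e-01,  7.42271719e-04]), 'wrist_force': array([ 0.02831149, -1.35922231, -0.0754425 ]), 'wrist_torque': array([-0.00332552,  0.0452652 , -0.03229029]), 'grip_force': 0.0, 'grip_width': 0.9933005423484985}
top post 0.8 [221. 176.] 882 [0.528 0.118 0.047] [[0.479, 0.032, 0.023], [0.586, 0.164, 0.098]]
top lock_grip 0.6 [220. 152.] 61 [0.601 0.121 0.092] [[0.585, 0.113, 0.069], [0.625, 0.129, 0.098]]
top moulding 0.95 [176. 263.] 775 [0.227 0.281 0.018] [[0.143, 0.229, -0.001], [0.312, 0.337, 0.026]]
top moulding 0.94 [280. 188.] 546 [ 0.49  -0.078  0.038] [[0.4, -0.108, 0.029], [0.578, -0.05, 
[... 1634 characters left out ...]
[237. 212.] 5482 [0.502 0.077 0.02 ] [[0.373, -0.159, 0.008], [0.643, 0.222, 0.069]]
side carriage 0.77 [226. 214.] 856 [0.514 0.135 0.045] [[0.475, 0.032, 0.024], [0.597, 0.171, 0.097]]
side carriage 0.3 [298. 183.] 122 [ 0.403 -0.178  0.038] [[0.371, -0.195, 0.027], [0.439, -0.158, 0.048]]
side pad_face 0.6 [243. 207.] 191 [0.499 0.045 0.037] [[0.464, 0.032, 0.024], [0.559, 0.085, 0.044]]
side sanding_block 0.7 [269. 214.] 246 [0.399 0.035 0.042] [[0.386, -0.008, 0.018], [0.428, 0.065, 0.048]]
side glue 0.58 [324. 132.] 446 [ 0.468 -0.474  0.081] [[0.447, -0.598, 0.009], [0.501, -0.459, 0.17]]
side tin 0.85 [171. 282.] 1065 [0.46  0.45  0.075] [[0.422, 0.411, 0.012], [0.498, 0.486, 0.111]]
```

```bash
python3 - <<'E'
from h import *
for c in("top","side"):
    p=capture(c)
    if c=="top":
        cv2.imwrite("pics/crop.png",cv2.resize(p["pixels"][120:250,180:340,::-1],None,fx=5,fy=4.6,interpolation=cv2.INTER_CUBIC)[:600])
    W=world(p,mask=np.ones((384,512),bool))
    def sel(x0,x1,y0,y1,z0,z1):
        return W[(W[:,0]>x0)&(W[:,0]<x1)&(W[:,1]>y0)&(W[:,1]<y1)&(W[:,2]>z0)&(W[:,2]<z1)]
    a=sel(.45,.54,.07,.2,.092,.105); print(c,"posttop",len(a),a.mean(0).round(4),np.ptp(a,axis=0).round(3), (a.min(0)+a.max(0))[:2]/2)
    a=sel(.57,.65,.07,.18,.086,.105); print("knobtop",len(a),a.mean(0).round(4),np.ptp(a,axis=0).round(3),cv2.minAreaRect(a[:,:2].astype(np.float32)))
    a=sel(.35,.66,-.18,-.11,.046,.06); print("fencetop",len(a),a.mean(0).round(4)); r=cv2.minAreaRect(a[:,:2].astype(np.float32)); print(r)
    v=cv2.fitLine(a[:,:2].astype(np.float32),cv2.DIST_HUBER,0,.01,.01).ravel(); print(v)
    a=sel(.44,.6,.07,.2,.044,.052); print("carrtop",len(a),cv2.minAreaRect(a[:,:2].astype(np.float32)))
    a=sel(.36,.66,-.21,.25,.012,.024); print("board",len(a),cv2.minAreaRect(a[:,:2].astype(np.float32)))
E
```

```text
top posttop 48 [0.5015 0.1372 0.0984] [0.024 0.023 0.013] [0.50171555 0.13713379]
knobtop 44 [0.6037 0.1217 0.0926] [0.041 0.014 0.012] ((0.60541170835495, 0.12171994149684906), (0.013675469905138016, 0.04057655110955238), 88.89659118652344)
fencetop 523 [ 0.4904 -0.1453  0.0533]
((0.4922484755516052, -0.14391018450260162), (0.26018840074539185, 0.0653730109333992), 0.31570112705230713)
[ 0.99063873 -0.13650973  0.4903821  -0.14526118]
carrtop 400 ((0.535128116607666, 0.1165555939078331), (0.1003715917468071, 0.10962612926959991), 84.2192611694336)
board 5574 ((0.5136342644691467, 0.003399297595024109), (0.4378350079059601, 0.261035680770874), 82.19088745117188)
side posttop 41 [0.4983 0.1391 0.0975] [0.024 0.027 0.01 ] [0.49868507 0.13822482]
knobtop 45 [0.6021 0.1242 0.0914] [0.044 0.016 0.011] ((0.6026643514633179, 0.12367727607488632), (0.044082630425691605, 0.015361799858510494), 1.9589927196502686)
fencetop 333 [ 0.4803 -0.1428  0.0524]
((0.4887145757675171, -0.15902861952781677), (0.05656293034553528, 0.26158490777015686), 81.79008483886719)
[ 0.99020445 -0.13962498  0.48031548 -0.14282931]
carrtop 342 ((0.531796395778656, 0.1277647167444229), (0.09188565611839294, 0.11562240123748779), 73.61709594726562)
board 3465 ((0.5118999481201172, 0.005217462778091431), (0.4413161277770996, 0.26454246044158936), 81.85030364990234)
```

View pics/crop.png

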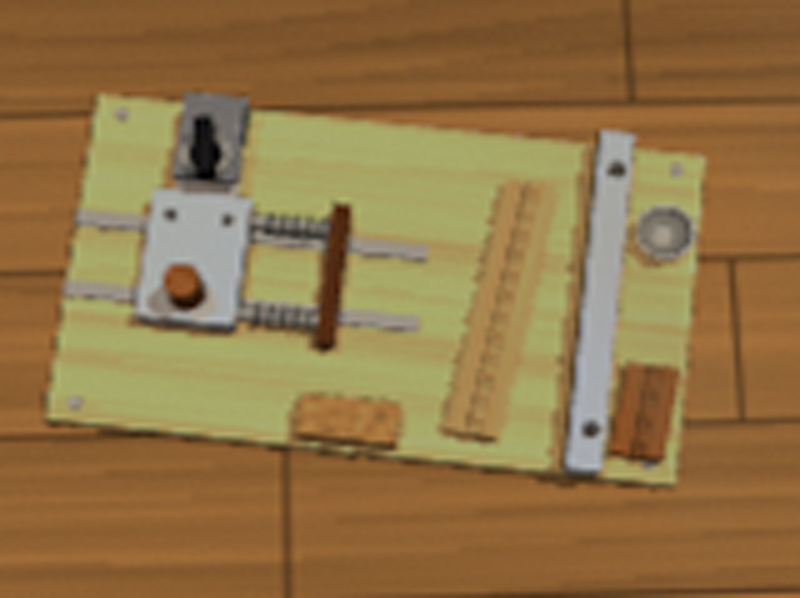

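View pics/side0.png

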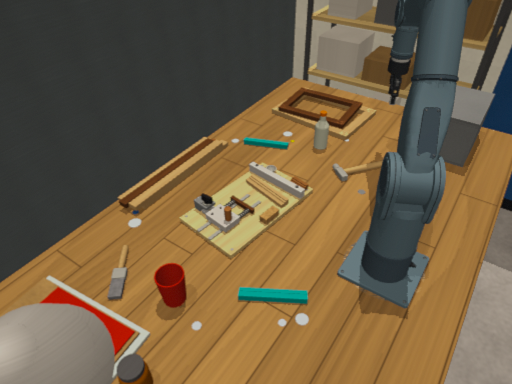

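The top view shows the post at crop (185,287), the knob bar at (205,147), the moulding askew near (500,310) and the fence at (600,300). The jig's +x points along about −98° in the world. The measured post–knob distance is 0.104 m, which agrees with the stated 105 mm. Next I turn the tool and move above the knob.

Call:
send_rows:
  plan: "-0.4 0 0 0 9; -0.4 0 0 0 9; -0.4 0 0 0 9; -0.4 1.85 -4.7 0 0; -0.4 1.85 -4.7 0 0; -0.4 1.85 -4.7 0 0; -0.4 1.85 -4.7 0 0; -0.4 1.85 -4.7 0 0; -0.4 1.85 -4.7 0 0; -0.4 1.85 -4.7 0 0"
  grip_force: 40

```text
t: 2.45
tcp_pos: [0.403, -0.2832, 0.2316]
tool_rot: [3.138, -0.131, 0.001]
wrist_force: [1.7, -0.7, -0.5]
grip_width: 0.698
grip_force: 0.0
```

Call:
send_rows:
  plan: "-0.4 1.85 -4.7 0 0; -0.4 1.85 -4.7 0 0; -0.4 1.85 -4.7 0 0; -0.4 1.85 -4.7 0 0; -0.4 1.85 -4.7 0 0; -0.4 1.85 -4.7 0 0; -0.4 1.85 -4.7 0 0; -0.4 1.85 -4.7 0 0; -0.4 1.85 -4.7 0 0; -0.4 0 0 0 0"

```text
t: 3.7
tcp_pos: [0.6038, 0.1285, 0.2311]
tool_rot: [-3.136, 0.121, -0.0]
wrist_force: [-0.9, 0.2, 0.4]
grip_width: 0.701
grip_force: 0.0
```

```bash
cat > d.py <<'E'
from h import *
def delta(t,s=None):
    s=s or get_state(); R=cv2.Rodrigues(np.array(s["tool_rot"]))[0]
    print("t",s["t"],"tcp",s["tcp_pos"].round(4),"yaw of tool y",np.degrees(np.arctan2(R[1,1],R[0,1])).round(2),"tilt",R[2,2].round(4),"F",s["wrist_force"].round(2),"grip",s["grip_width"],s["grip_force"],"q7",s["joint_pos"][6].round(2))
    print("tool cm",((np.array(t)-s["tcp_pos"])@R*100).round(2))
E
python3 - <<'E'
from d import *
delta([.603,.1225,.070])
p=capture("wrist"); save(p,"w1")
for q in["lock_grip","post"]:
    for r in regions_of(p,q)[:2]:
        w=world(p,mask=r["pixels"]); print(q,r["conf"],r["pixel"],len(w)); 
        if not len(w): continue
        zt=np.percentile(w[:,2],97); a=w[w[:,2]>zt-.006]; print(zt,np.median(a,0),cv2.minAreaRect(a[:,:2].astype(np.float32)))
E
```

```text
t 3.7 tcp [0.6038 0.1285 0.2311] yaw of tool y -94.4 tilt -1.0 F [-0.9   0.17  0.36] grip 0.7010555151362046 0.0 q7 -2.02
tool cm [-0.04  0.65 16.11]
lock_grip 0.75 [262.2, 172.6] 717
0.09231610402362725 [0.60578788 0.12294699 0.09100928] ((0.6044757962226868, 0.12308001518249512), (0.042778126895427704, 0.01397509966045618), 1.926259994506836)
post 0.73 [309.7, 196.9] 44076
0.06695570929600168 [0.59239221 0.12860751 0.09055516] ((0.5661433935165405, 0.13364672660827637), (0.07944316416978836, 0.1433846652507782), 61.712581634521484)
post 0.68 [260.1, 225.0] 6059
0.09702860146795728 [0.50238818 0.1375901  0.09687648] ((0.5475580096244812, 0.11233652383089066), (0.02484062872827053, 0.13086771965026855), 61.130855560302734)
```

View pics/w1.png

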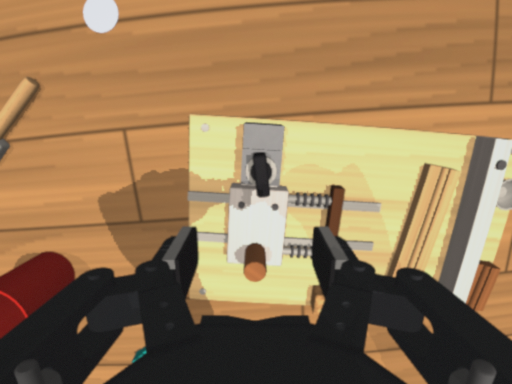

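The wrist view shows the knob bar at (262,172), at (0.604, 0.123) m with a world yaw of about +2°. The post top is at (256,262). Now I descend over the bar and grip it.

Call:
send_rows:
  plan: "-0.4 0 0.3 0 -6; -0.4 0 0.25 3 0; -0.4 0 0 4 0; -0.4 0 0 4 0; -0.4 0 0 3 0; -0.4 0 0 1.2 0; -0.4 0 0 0.8 0; -0.4 0 0 0 0"

```text
t: 4.85
tcp_pos: [0.6036, 0.1172, 0.0718]
tool_rot: [3.141, 0.033, 0.001]
wrist_force: [-0.2, 0.1, -1.6]
grip_width: 0.697
grip_force: 0.0
```

Call:
send_rows:
  plan: "1 0 0 0 0; 1 0 0 0 0; 1 0 0 0 0; 1 0 0 0 0; 1 0 0 0 0; 1 0 0 0 0; 1 0 0 0 0; 1 0 0 0 0"

```text
t: 5.85
tcp_pos: [0.6038, 0.1222, 0.0725]
tool_rot: [-3.136, -0.038, -0.004]
wrist_force: [-0.1, 8.7, 2.8]
grip_width: 0.158
grip_force: 41.5
```

```bash
python3 - <<'E'
from d import *
delta([.604,.123,.070])
E
```

```text
t 5.85 tcp [0.6038 0.1222 0.0725] yaw of tool y -88.63 tilt -1.0 F [-0.11  8.69  2.77] grip 0.15821144360172462 41.47373378276825 q7 -1.96
tool cm [ 0.03 -0.08  0.25]
```

Gripped at 14 mm wide. I relieve the sideways offset and turn.

Call:
send_rows:
  plan: "1 0 -0.5 0 0; 1 0 0 0 -8; 1 0 0 0 -8; 1 0 0 0 -8; 1 0 0 0 -8; 1 0 0 0 -8; 1 0 0 0 -8; 1 0 0 0 -8; 1 0 0 0 -3; 1 0 0 0 0"

```text
t: 7.1
tcp_pos: [0.6044, 0.1213, 0.0725]
tool_rot: [2.716, 1.574, 0.002]
wrist_force: [0.4, -2.0, 6.0]
grip_width: 0.15
grip_force: 42.0
```

```bash
python3 - <<'E'
from d import *
delta([.604,.123,.070]); print(get_state()["wrist_torque"])
E
```

```text
t 7.1 tcp [0.6044 0.1213 0.0725] yaw of tool y -29.81 tilt -1.0 F [ 0.42 -2.    6.03] grip 0.15040038927951954 42.03304946422577 q7 -1.12
tool cm [ 0.13 -0.12  0.25]
[-0.51125598  0.05279651  0.03359586]
```

Call:
send_rows:
  plan: "1 0 0 0 -4; 1 0 0 0 0; 1 0 0 0 0; -0.4 0 0 0 0; -0.4 0 0 0 0; -0.4 0 0 0 0; -0.4 0 0 -2 0; -0.4 0 0 -5 0; -0.4 0 0 -5 0; -0.4 0 0 0 0"

```text
t: 8.35
tcp_pos: [0.6061, 0.1239, 0.1972]
tool_rot: [2.659, 1.668, 0.014]
wrist_force: [-0.3, -0.2, -1.0]
grip_width: 0.7
grip_force: 0.0
```

Call:
send_rows:
  plan: "-0.4 0 0 0 9; -0.4 0 0 0 9; -0.4 0 0 0 9; -0.4 0 0 0 9; -0.4 0 0 0 9; -0.4 0 0 0 9; -0.4 0 0 0 9; -0.4 0 0 0 9; -0.4 0 0 0 0"

```text
t: 9.48
tcp_pos: [0.6028, 0.1227, 0.1913]
tool_rot: [3.134, -0.21, -0.001]
wrist_force: [0.3, 0.5, 0.6]
grip_width: 0.701
grip_force: 0.0
```

```bash
python3 - <<'E'
from d import *
delta([.5005,.138,.060])
p=capture("wrist"); save(p,"w2")
W=world(p,mask=np.ones((384,512),bool))
def sel(x0,x1,y0,y1,z0,z1):
    return W[(W[:,0]>x0)&(W[:,0]<x1)&(W[:,1]>y0)&(W[:,1]<y1)&(W[:,2]>z0)&(W[:,2]<z1)]
for n,b in dict(post=(.46,.54,.1,.18,.094,.104),knob=(.57,.65,.08,.17,.086,.098)).items():
    a=sel(*b); print(n,len(a)); 
    if len(a)>5: print(np.median(a,0),cv2.minAreaRect(a[:,:2].astype(np.float32)))
p=capture("top"); W=world(p,mask=np.ones((384,512),bool))
a=sel(.46,.54,.1,.18,.094,.104); print(len(a),a.mean(0) if len(a) else 0)
E
```

```text
t 9.475 tcp [0.6028 0.1227 0.1913] yaw of tool y -97.68 tilt -1.0 F [0.28 0.47 0.56] grip 0.7011211165443321 0.0 q7 -2.1
tool cm [-10.33  -0.16  13.14]
post 505
[0.50175381 0.1373406  0.09715297] ((0.5004567503929138, 0.13752087950706482), (0.024994289502501488, 0.025059133768081665), 81.14631652832031)
knob 787
[0.60497045 0.12307838 0.09087583] ((0.6040173172950745, 0.12292642891407013), (0.043834783136844635, 0.014188931323587894), 63.98534393310547)
42 [0.50170788 0.13694382 0.09909132]
```

View pics/w2.png

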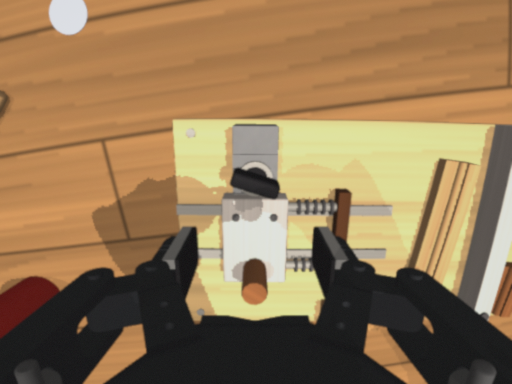

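The bar now lies at yaw 64°, so the lock reads about 1.26 rad: unlocked. The post top is at (254,291) px, or (0.5005, 0.1375) m. Next I go to the post.

Call:
send_rows:
  plan: "-0.4 -3.5 0 0 0; -0.4 -3.5 -0.05 0 0; -0.4 -3.3 -0.1 0 0; -0.4 0 0 3 0; -0.4 0 0 4 0; -0.4 0 0 4 0; -0.4 0 0 1.6 0; -0.4 0 0 0 0"
  grip_force: 60

```text
t: 10.58
tcp_pos: [0.5009, 0.1379, 0.0649]
tool_rot: [3.134, -0.211, -0.002]
wrist_force: [-0.2, 0.6, -0.1]
grip_width: 0.704
grip_force: 0.0
```

```bash
python3 - <<'E'
from d import *
delta([.5005,.1375,.060])
E
```

```text
t 10.575 tcp [0.5009 0.1379 0.0649] yaw of tool y -97.72 tilt -1.0 F [-0.24  0.55 -0.14] grip 0.7038758318617772 0.0 q7 -2.25
tool cm [-0.03  0.04  0.49]
```

Call:
send_rows:
  plan: "-0.4 0 0 0.3 0; 1 0 0 0 0; 1 0 0 0 0; 1 0 0 0 0; 1 0 0 0 0; 1 0 0 0 0; 1 0 0 0 0; 1 0 0 0 0"

```text
t: 11.58
tcp_pos: [0.5017, 0.137, 0.0633]
tool_rot: [3.133, -0.214, 0.001]
wrist_force: [-2.7, -3.5, 10.3]
grip_width: 0.287
grip_force: 58.5
```

```bash
python3 - <<'E'
from d import *
delta([.5005,.1375,.060])
E
```

```text
t 11.575 tcp [0.5017 0.137  0.0633] yaw of tool y -97.81 tilt -1.0 F [-2.66 -3.51 10.29] grip 0.286502109461078 58.45678746700287 q7 -2.25
tool cm [-0.12 -0.03  0.33]
```

Call:
send_rows:
  plan: "1 0 0.5 -0.1 0; 1 0 1 0 0; 1 0 1 0 0; 1 0 1 0 0; 1 0 1 0 0; 1 0 1 0 0; 1 0 1 0 0; 1 0 1 0 0; 1 0 0.5 0 0; 1 0 0 0 0"

```text
t: 12.82
tcp_pos: [0.4904, 0.0577, 0.0634]
tool_rot: [3.133, -0.214, -0.0]
wrist_force: [1.8, -1.7, 1.5]
grip_width: 0.288
grip_force: 60.7
```

```bash
python3 - <<'E'
from d import *
delta(np.array([.5017,.137,.0633])+.155*np.array([np.cos(np.radians(-97.9)),np.sin(np.radians(-97.9)),0]))
E
```

```text
t 12.825 tcp [0.4904 0.0577 0.0634] yaw of tool y -97.83 tilt -1.0 F [ 1.78 -1.7   1.46] grip 0.2877482362848894 60.72402834892273 q7 -2.12
tool cm [0.02 7.49 0.02]
```

Call:
send_rows:
  plan: "1 0 0.6 0 0; 1 0 0.6 0 0; 1 0 0.6 0 0; 1 0 0.6 0 0; 1 0 0.6 0 0; 1 0 0.6 0 0; 1 0 0.6 0 0; 1 0 0.3 0 0; 1 0 0 0 0; 1 0 0 0 0"

```text
t: 14.08
tcp_pos: [0.4841, 0.0131, 0.0634]
tool_rot: [3.133, -0.214, -0.001]
wrist_force: [0.5, -0.4, 6.3]
grip_width: 0.287
grip_force: 61.2
```

Call:
send_rows:
  plan: "1 0 0.4 0 0; 1 0 0.4 0 0; 1 0 0.4 0 0; 1 0 0.3 0 0; 1 0 0.3 0 0; 1 0 0 0 0; 1 0 0 0 0"

```text
t: 14.95
tcp_pos: [0.4818, -0.0034, 0.0634]
tool_rot: [-3.134, 0.213, 0.0]
wrist_force: [0.3, 3.5, 6.2]
grip_width: 0.289
grip_force: 61.1
```

```bash
python3 - <<'E'
from d import *
delta(np.array([.5017,.137,.0633])+.155*np.array([np.cos(np.radians(-97.9)),np.sin(np.radians(-97.9)),0]))
p=capture("top"); save(p,"t2")
cv2.imwrite("pics/crop2.png",cv2.resize(p["pixels"][120:250,180:340,::-1],None,fx=5,fy=4.6,interpolation=cv2.INTER_CUBIC))
E
```

```text
t 14.95 tcp [ 0.4818 -0.0034  0.0634] yaw of tool y -97.76 tilt -1.0 F [0.33 3.5  6.22] grip 0.2888148639143885 61.13400220870972 q7 -2.0
tool cm [0.04 1.32 0.01]
```

View pics/crop2.png

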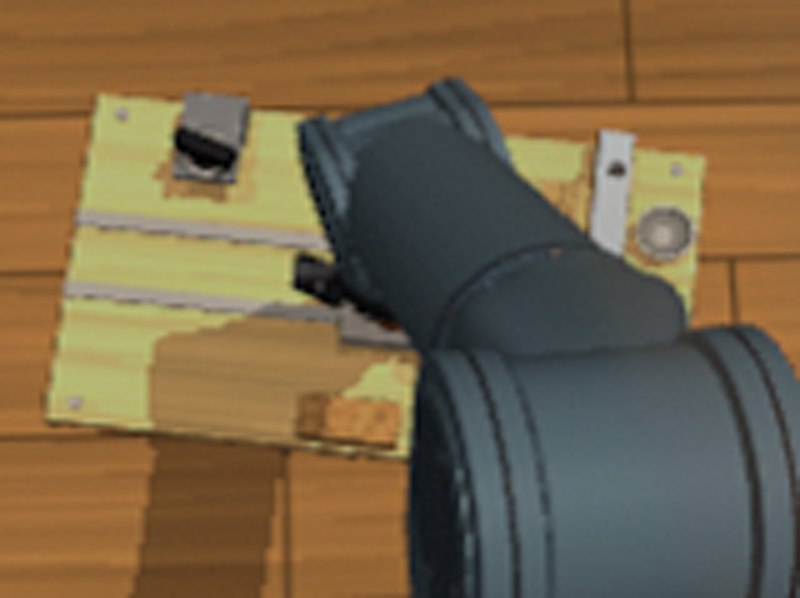

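The arm hides the moulding in this view. The carriage stands at about 0.142 with roughly 4 N of push, as expected. The sanding block at (350,415) has not been disturbed. I push on gently.

Call:
send_rows:
  plan: "1 0 0.3 0 0; 1 0 0.3 0 0; 1 0 0.3 0 0; 1 0 0.2 0 0; 1 0 0 0 0; 1 0 0 0 0; 1 0 0 0 0; 1 0 0 0 0"

```text
t: 16.0
tcp_pos: [0.4805, -0.0127, 0.0634]
tool_rot: [-3.132, 0.21, -0.0]
wrist_force: [1.0, 8.0, 5.0]
grip_width: 0.289
grip_force: 61.1
```

```bash
python3 - <<'E'
from d import *
delta(np.array([.5017,.137,.0633])+.155*np.array([np.cos(np.radians(-97.9)),np.sin(np.radians(-97.9)),0]))
p=capture("wrist"); save(p,"w3")
p=capture("side"); cv2.imwrite("pics/s3.png",cv2.resize(p["pixels"][130:270,160:340,::-1],None,fx=4,fy=4,interpolation=cv2.INTER_CUBIC))
W=world(p,mask=np.ones((384,512),bool))
E
```

```text
t 16.0 tcp [ 0.4805 -0.0127  0.0634] yaw of tool y -97.68 tilt -1.0 F [1.03 7.98 4.99] grip 0.2888219781702377 61.13433480262756 q7 -1.97
tool cm [0.04 0.38 0.01]
```

View pics/w3.png

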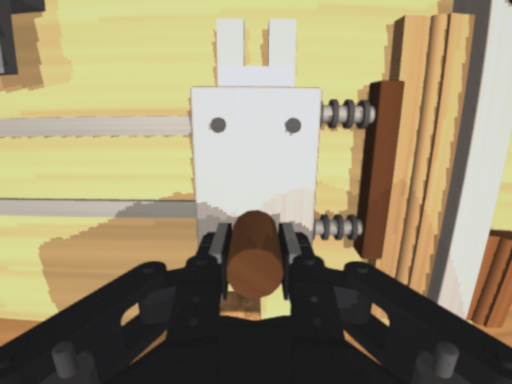

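View pics/s3.png

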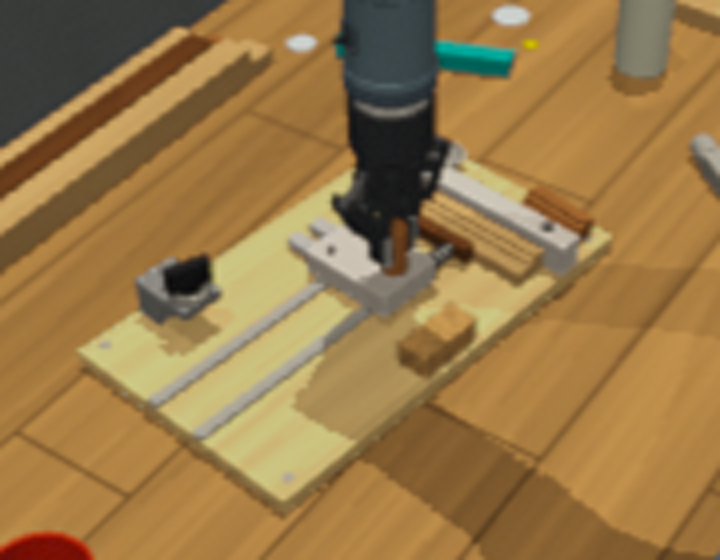

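The wrist view shows the pad (385,180) flat on the moulding (430,150), which is flush on the fence, and the springs are compressed. I push 3 mm more and hold.

Call:
send_rows:
  plan: "1 0 0.2 0 0; 1 0 0.2 0 0; 1 0 0 0 0; 1 0 0 0 0; 1 0 0 0 0; 1 0 0 0 0; 1 0 0 0 0; 1 0 0 0 0; 1 0 0 0 0; 1 0 0 0 0"

```text
t: 17.35
tcp_pos: [0.48, -0.0161, 0.0634]
tool_rot: [-3.132, 0.21, -0.0]
wrist_force: [1.7, 8.8, 4.6]
grip_width: 0.287
grip_force: 61.1
```

Call:
send_rows:
  plan: "1 0 0 0 0; 1 0 0 0 0; 1 0 0 0 0; 1 0 0 0 0; 1 0 0 0 0; 1 0 0 0 0; 1 0 0 0 0; 1 0 0 0 0; 1 0 0 0 0; 1 0 0 0 0"

```text
t: 18.6
tcp_pos: [0.48, -0.0161, 0.0634]
tool_rot: [-3.132, 0.21, -0.001]
wrist_force: [0.6, 9.3, 3.6]
grip_width: 0.289
grip_force: 61.1
```

Call:
send_rows:
  plan: "1 0 0 0 0; 1 0 0 0 0; 1 0 0 0 0; 1 0 0 0 0; 1 0 0 0 0; 1 0 0 0 0; 1 0 0 0 0; 1 0 0 0 0; 1 0 0 0 0; 1 0 0 0 0"

```text
t: 19.85
tcp_pos: [0.48, -0.0161, 0.0634]
tool_rot: [-3.132, 0.21, -0.001]
wrist_force: [1.3, 9.4, 4.8]
grip_width: 0.289
grip_force: 61.1
```

```bash
python3 - <<'E'
from d import *
delta(np.array([.5017,.137,.0633])+.155*np.array([np.cos(np.radians(-97.9)),np.sin(np.radians(-97.9)),0]))
p=capture("wrist"); W=world(p,mask=np.ones((384,512),bool))
u=np.radians(-97.9); X=np.array([np.cos(u),np.sin(u)]); Y=np.array([-np.sin(u),np.cos(u)])
j=(W[:,:2]-[.5128,.0043]); jx,jy=j@X,j@Y
for n,(lo,hi,x0,x1) in dict(mould=(.036,.0425,.1,.15),fence=(.048,.056,.1,.2)).items():
  for ya,yb in((-.04,0),(0,.04),(.04,.08)):
    m=(W[:,2]>lo)&(W[:,2]<hi)&(jx>x0)&(jx<x1)&(jy>ya)&(jy<yb)
    if m.sum()>10: print(n,ya,m.sum(),np.percentile(jx[m],[2,50,98]).round(4))
E
```

```text
t 19.85 tcp [ 0.48   -0.0161  0.0634] yaw of tool y -97.66 tilt -1.0 F [1.3  9.42 4.78] grip 0.28874047834237543 61.14963948726654 q7 -1.97
tool cm [0.04 0.04 0.01]
mould -0.04 2360 [0.1005 0.1293 0.1402]
mould 0 2808 [0.1004 0.1294 0.1405]
mould 0.04 2872 [0.1014 0.1309 0.1407]
fence -0.04 2553 [0.1394 0.1502 0.1628]
fence 0 3016 [0.1396 0.1503 0.163 ]
fence 0.04 3042 [0.1396 0.149  0.1615]
```

The moulding's front edge is at 0.140 all along the fence face, and the push is a steady 9.4 N or so. I hand the job in.

```bash
python3 -c "
from bench import *
print(sign_off())"
```

```text
the job is handed in; nothing more can be done
None
```

The job is handed in: the knob is unlocked at about 1.26 rad, the moulding is flush on the fence under a steady push of about 9.4 N at the wrist (held for over 2 s), and the gripper still holds the post; sign-off returned no verdict.

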